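# Fold, park and lock the swing-arm document camera

### The arm

A 7-joint arm with a two-finger parallel gripper is mounted at the origin on a cart in front of the work surface, level with it; the furniture and walls round the work are solid. World frame = base frame: x ahead of the robot, y to its left, z up, the work surface at z = 0. Lengths are in m, angles in rad, forces in N, time in s.
With the tool pointing down it reaches from about 0.425 to 0.825 m from the base axis. Payload 3.6 kg.
Tool frame: the origin (TCP) lies on the centre line of the jaws, within the pads' length; the fingertips stand arm.tips_ahead ahead of it and the grasp point (between the pads) lies 8 mm behind it (arm.tips_ahead is the distance from the TCP to the fingertips, in m); z points along the fingers, y is the line along which they close (so a half turn about z gives the same grasp; the last joint's range is limited). The gripper opens to 85 mm and grips with 20 to 120 N. Pads are 22 mm wide; open, the fingers measure 114 mm over their backs; the gripper's body (76 mm by 85 mm) begins 54 mm behind the grasp point. The pads swing forward as they close: fully open they stand 13 mm farther back than shut.
Start: joints at [1.294, 0.615, -0.013, 1.423, 0.008, 1.103, -0.04], TCP at [0.161, -0.63, 0.242] pointing down, gripper open.
Joint ranges: [-3.12, 3.12], [-0.3, 2.06], [-1.34, 1.32], [0.26, 2.42], [-1.36, 4.5], [0.01, 1.98], [-2.84, 2.84]. Speed limits (rad/s): [2.79, 2.79, 3.14, 3.14, 3.14, 3.14, 3.14].

### API

Orientations are given as [roll, pitch, yaw] about the fixed x, y, z axes, in that order (R = Rz(yaw) Ry(pitch) Rx(roll)).
In Python, from workcell import arm gives the robot as it stands.
- The arm moves only by the shell command python3 -m inch 'ROWS' [FORCE]. ROWS is JSON, a list of rows, each an object of numbers: "grip": the closure, from 0 (fully open) to 1 (shut); "tx", "ty", "tz": the shift along the world's x, y, z in mm; "ax", "ay", "az": the turn, a rotation vector about the world's x, y, z in rad. In form: [{"grip": .., "tx": .., "ty": .., "tz": .., "ax": .., "ay": .., "az": ..}, ...]. A call has exactly 8 rows; each row shifts and turns the commanded pose from where the row before left it; what a row does not reach is not made up. A row lasts 1/10 s, in which the tool goes at most 50 mm and 8.59 degrees, less where a joint would pass 70% of its speed; a pose out of reach is approached as far as the arm can. A call with a gripper value outside its range is refused whole. The fingers move at their own pace and stop on an object; FORCE is the grip in N (left out, the last holds). Time passes only in rows, so rows that do not move let the fingers close, or fill a call up. It gives the time, the measured TCP pose, the force, the opening and the grip force at its end, in the units of the state.
- arm.read_state(): the state, without advancing time (a new reading comes with each control period).
- arm.get_image(name): name is "scene" or "top" or "wrist"; returns the picture (480x640x3 uint8, blue, green, red); there is no depth.
- arm.calibration(name): a dict with "K" (3x3 intrinsics, pixels), "distortion" ([k1, k2, p1, p2, k3] as OpenCV has them; the pictures are not rectified), "R" (3x3) and "t" (3): a world point X has camera coordinates R X + t; the wrist camera has in their place "mount" (4x4, takes a point from camera to tool coordinates, whose origin is the TCP and whose axes are the flange's). Camera axes: x right, y down, z forward; pixel columns grow to the right and rows downward; lengths in m; the calibration is good to about 2 mm. A picture is of the moment at which its call begins: read the wrist's pose just before it. calibration takes no time and is no camera call.
- arm.finish_job(): hands the job in; it is judged then, once.
The state is a dict: "time": time; "joints": joint angles; "dq": joint speeds; "joint_efforts": joint torques, N m; "position": TCP position; "ee_rot": TCP orientation; "contact_force": force on the tool from outside, world axes, zero at the start; "ft_torque": the same for the moment, N m; "opening": finger opening in m; "gripper_force": force on a finger pad.
Only numpy, scipy, OpenCV 4.12 (cv2) and the standard library are available. Lean on these libraries where they do the work, as an engineer would, in place of code of your own. Each camera call takes 0.05 s, during which the arm holds its last target. There are 200 camera calls.

### The job

The meeting is over: put the document camera's swing arm away. While the lock collar still holds the lower arm, fold the camera arm right back over the lower arm; then turn the collar to its open mark, swing the folded arm home against the lip of its rest, and turn the collar back to its locked mark so that the arm cannot drift. Leave the notebook, phone, mug, tape roll and stapler where they are.

Things in the scene. Friction and masses are not known exactly. Their poses are not given: they have to be found in the camera images.
- camera_stand: Document-camera stand, fixed to the desk. Origin on the desk on the column's axis, z up. Its foot (116 mm along x, y from -58 to 232, 14 high) runs along +y. Column 30 mm thick, at its head a fan-shaped index plate (radius 74, z 171 to 176) with the marks; above it the lower arm's hub, the collar (z 203 to 226) and a fixed cap (top z 230). At y=200 a slim rest, shelf z 178, with a lip behind the elbow (x 23 to 30, top z 197).
- lower_arm (a joint): Swing of the lower arm (white beam 24 mm wide, z 182 to 195, 200 mm from column axis to elbow axis), rad. 0 = home over the foot, along the stand's +y, elbow against the lip (hard stop); grows anticlockwise seen from above, to 1.35. Turns with light friction (0.1 N m) when the collar is open; clamped ever harder as the collar turns past 0.35 rad (about 4 N m when locked).
- camera_arm (a joint): Fold of the camera arm at the elbow, rad. 0 = folded right back, lying over the lower arm with the camera 90 mm from the column axis (hard stop); grows anticlockwise seen from above as it unfolds, to 2.6; pi would be straight. Light friction (0.08 N m), stays where left. White beam 24 mm wide, z 201 to 213, 110 mm from elbow axis to camera axis.
- lock_collar (a joint): Turn of the lock collar about the column's axis, rad. 0 = lever at the open mark (hard stop; a round dot on the plate; lever points 271.6 deg anticlockwise from the stand's +x, so to -y); grows clockwise from above. 1.25 = lever at the locked mark (a bar on the plate; 200 deg); stop at 1.30. Stiff: 0.15 N m, 0.25 near locked; stays where left.
- column_top (a point): Point on the column's axis, on the top face of the fixed cap, 230 mm above the desk; the lower arm and the collar turn about the vertical through it.
- elbow (a point): Point on the elbow axis, at the top of the lower arm's end, 198 mm above the desk; the camera arm turns about the vertical through it. Above it stands the camera arm's black pivot cap, 36 mm across to z 215, 28 mm to z 228.
- pair_grip (a point): Point on the lower arm's centre line 148 mm from the column axis, 200 mm above the desk. When the arm is folded both beams (24 mm wide) lie one over the other here, z 182 to 213, free for 70 mm between camera and elbow cap: the folded pair can be pinched here from above, and stays folded.
- camera_top (a point): Centre of the top face of the camera head, 254 mm above the desk: an upright white cylinder 44 mm across, z 201 to 254, lens underneath. Its axis is 110 mm from the elbow axis.
- lever (a point): Point in the collar's lever, 50 mm from the column axis, 226 mm above the desk. The lever is an upright black fin on the black knurled collar (50 mm across), 10 mm thick, radial from 23 to 61 mm, z 210 to 236: pinch it across its thickness from above.
- lock_mark (a point): Fixed point of the stand where the point lever lies when the collar is at its locked mark (1.25 rad).
- open_mark (a point): Fixed point of the stand where the point lever lies when the collar is at its open mark (0 rad).
- notebook: Bystander: purple spiral notebook lying flat under the raised camera, 148 x 109 x 14 mm. Origin at the centre of its underside.
- smartphone: Bystander: phone lying face up, 146 x 71 x 8 mm. Origin at the centre of its underside.
- mug: Bystander: dark mug with a white foot, 82 mm across, 97 mm high, beyond the rest's end of the foot. Origin at the centre of its underside.
- tape_roll: Bystander: roll of masking tape lying flat, 103 mm across, 24 mm high. Origin at the centre of its underside.
- stapler: Bystander: red stapler, 138 x 40 x 48 mm. Origin at the centre of its underside.

How it is judged:
By the outcome, as a careful person would: the job done as asked, in the order asked, and still so for the second after the job is handed in, with the robot touching nothing.
It also fails if it takes over 72 s, if anything falls off the work surface, if the arm or the gripper's body presses on something with over 40 N, if the wrist force passes 120 N, or if a joint passes its speed limit or range.

## Working session

There is one attempt and no reset: what is moved stays moved. The work goes in short steps, Python scripts to look and compute and a shell command to move; the robot and the scene stay as the last step left them, time stands still between calls to the robot, and variables do not carry over. Pictures are saved under pics/ and viewed, at most 10 in all, crops included, and the job is handed in when it is done.

```bash
mkdir -p pics; ls
python3 - <<'E'
from workcell import arm
import cv2
for n in("top","scene"):
    cv2.imwrite(f"pics/{n}0.png",arm.get_image(n))
    c=arm.calibration(n);print(n,{k:[[round(float(x),3) for x in r] if hasattr(r,'__len__') else round(float(r),3) for r in v] for k,v in c.items()})
s=arm.read_state();print(s,arm.tips_ahead)
print(arm.calibration("wrist"))
E
```

```text
pics
top {'K': [[475.93, 0.0, 320.33], [0.0, 475.93, 241.461], [0.0, 0.0, 1.0]], 'distortion': [-0.077, 0.0, 0.0, 0.0, 0.0], 'R': [[0.029, -0.999, -0.017], [-0.986, -0.026, -0.165], [0.165, 0.022, -0.986]], 't': [-0.024, 0.579, 1.125]}
scene {'K': [[512.94, 0.0, 320.161], [0.0, 512.94, 244.532], [0.0, 0.0, 1.0]], 'distortion': [-0.094, 0.0, 0.0, 0.0, 0.0], 'R': [[-0.735, -0.678, 0.012], [-0.506, 0.536, -0.676], [0.452, -0.503, -0.737]], 't': [0.383, 0.427, 1.008]}
{'time': 0.1, 'joints': array([ 1.29450321,  0.61585674, -0.01263384,  1.42478698,  0.0080875 ,
        1.10342348, -0.04038354]), 'dq': array([ 1.55552778e-03, -2.06461146e-03, -1.71197837e-04, -2.96247888e-03,
       -7.73725583e-05,  3.55141194e-04, -6.77875707e-04]), 'joint_efforts': array([ 1.42147484e-03, -4.70385754e+01,  2.60339202e-01, -1.71572649e+01,
        1.01495278e-02,  5.86434442e-03,  1.47676576e-05]), 'position': array([ 0.16053452, -0.62915136,  0.24121569]), 'ee_rot': array([-3.13916774e+00,  1.12887324e-05,  2.49883930e-01]), 'contact_force': array([ 0.66694632, -0.50098532, -0.9495051 ]), 'ft_torque': array([-0.03380484, -0.0329177 , -0.04466582]), 'gripper_force': 0.0, 'opening': 0.08513204508304005} 0.011
{'K': array([[351.92323152,   0.        , 315.8485862 ],
       [  0.        , 351.92323152, 245.08335553],
       [  0.        ,   0.        ,   1.        ]]), 'distortion': array([0.01691215, 0.        , 0.        , 0.        , 0.        ]), 'mount': array([[-1.04401162e-03, -9.61879487e-01, -2.73471684e-01,
         7.00638117e-02],
       [ 9.99999314e-01, -1.14941741e-03,  2.25215738e-04,
         2.06833682e-03],
       [-5.30963513e-04, -2.73471261e-01,  9.61880028e-01,
        -1.31715666e-01],
       [ 0.00000000e+00,  0.00000000e+00,  0.00000000e+00,
         1.00000000e+00]])}
```

View pics/top0.png

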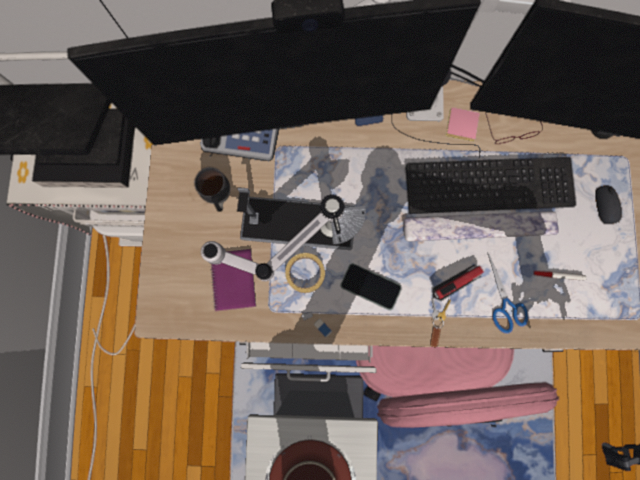

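View pics/scene0.png

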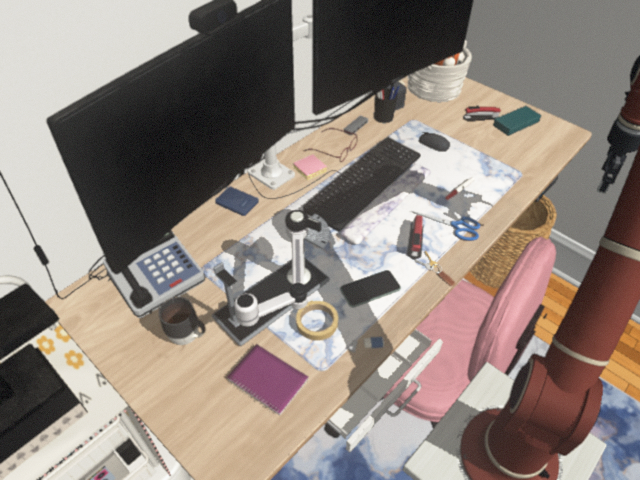

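The top view shows the column cap at about (332,205), the elbow cap at (263,271), the camera head at (213,252) and the rest at about (250,205). The scene view agrees with this. Next I cast rays from these pixels.

```bash
cat > h.py <<'E'
import numpy as np,cv2
from scipy.spatial.transform import Rotation as Ro
from workcell import arm
def cam(n):
    c=arm.calibration(n)
    if n!="wrist": R=np.array(c["R"]);return c,R.T,-R.T@np.array(c["t"])
    s=arm.read_state();T=np.eye(4);T[:3,:3]=Ro.from_euler("xyz",s["ee_rot"]).as_matrix();T[:3,3]=s["position"]
    M=T@c["mount"];return c,M[:3,:3],M[:3,3]
def ray(n,px,z,C=None):
    c,R,o=C or cam(n)
    u=cv2.undistortPoints(np.array(px,float).reshape(-1,1,2),np.array(c["K"]),np.array(c["distortion"])).reshape(-1,2)
    d=np.c_[u,np.ones(len(u))]@R.T
    return o+d*((z-o[2])/d[:,2])[:,None]
def proj(n,X,C=None):
    c,R,o=C or cam(n)
    return cv2.projectPoints(((np.atleast_2d(X)-o)@R),np.zeros(3),np.zeros(3),np.array(c["K"]),np.array(c["distortion"]))[0].reshape(-1,2)
E
python3 - <<'E'
from h import *
col,elb,camt=[ray("top",[p],z)[0] for p,z in(((332.5,205),.23),((263,271),.228),((212,251),.254))]
print(col,elb,camt,np.linalg.norm((col-elb)[:2]),np.linalg.norm((camt-elb)[:2]))
# foot corners at z=.014
for p in((350,248),(237,240),(243,193)): print(p,ray("top",[p],.014)[0])
im=cv2.imread("pics/top0.png")[170:320,180:400];cv2.imwrite("pics/topc.png",cv2.resize(im,None,fx=3.6,fy=3.6,interpolation=2))
a=lambda v:np.degrees(np.arctan2(v[1],v[0]));print(a(elb-col),a(camt-elb),a(col-elb))
E
```

```text
[ 0.6270221  -0.03548892  0.23      ] [0.48395124 0.10455535 0.228     ] [0.51913637 0.20717164 0.254     ] 0.2002040683032098 0.10848085211050215
(350, 248) [ 0.56987225 -0.08285154  0.014     ]
(237, 240) [0.58286344 0.20541848 0.014     ]
(243, 193) [0.7069081  0.19710779 0.014     ]
135.6124843201211 71.07415256623743 -44.38751567987892
```

View pics/topc.png

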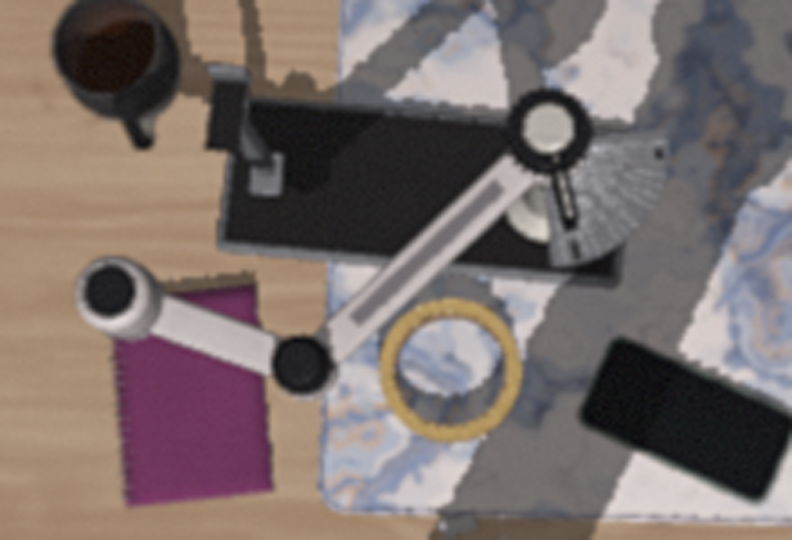

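Run:
```python
from h import *
C=np.array([.6270,-.0355])
a=lambda v:np.degrees(np.arctan2(v[1],v[0]))
f=lambda u,v:(180+u/3.6,170+v/3.6)
for n,p,z in(("bar",f(573,248),.176),("dot",f(658,153),.176),("levtip",f(570,220),.236),("corner1",f(620,283),.014),("corner2",f(220,248),.014)):
    X=ray("top",[p],z)[0];print(n,X,a(X[:2]-C)%360,np.linalg.norm(X[:2]-C))
```

```text
bar [ 0.56441923 -0.05207774  0.176     ] 194.83695820963135 0.06473927895538831
dot [ 0.62503755 -0.10297201  0.176     ] 268.3340005536605 0.06750054093213645
levtip [ 0.57029957 -0.04892578  0.236     ] 193.32140055721052 0.05826826129281315
corner1 [ 0.56845725 -0.08849655  0.014     ] 222.1533583022265 0.07896764176213479
corner2 [0.58601296 0.19501361 0.014     ] 100.08224656185388 0.23412915190415176
```

Stand yaw is about -3.7°. The lower arm is at about 0.86 rad and the camera arm at about 2.0 rad, and the collar is locked. Now I approach above the camera head.

```bash
python3 -m inch '[{"grip":0,"tx":36,"ty":30,"tz":15,"az":0.12},{"grip":0,"tx":36,"ty":30,"tz":15,"az":0.12},{"grip":0,"tx":36,"ty":30,"tz":15,"az":0.12},{"grip":0,"tx":36,"ty":30,"tz":15,"az":0.12},{"grip":0,"tx":36,"ty":30,"tz":15,"az":0.12},{"grip":0,"tx":36,"ty":30,"tz":15,"az":0.12},{"grip":0,"tx":36,"ty":30,"tz":15,"az":0.12},{"grip":0,"tx":36,"ty":30,"tz":15,"az":0.12}]' 30
python3 -m inch '[{"grip":0,"tx":8,"ty":48},{"grip":0,"tx":8,"ty":48},{"grip":0,"tx":8,"ty":48},{"grip":0,"tx":8,"ty":48},{"grip":0,"tx":8,"ty":48},{"grip":0,"tx":8,"ty":48},{"grip":0,"tx":8,"ty":48},{"grip":0,"tx":8,"ty":48}]'
```

```text
$[0]: bad value
$[0]: bad value
```

```bash
python3 -m inch '[{"grip":0,"tx":36,"ty":30,"tz":15,"ax":0,"ay":0,"az":0.12},{"grip":0,"tx":36,"ty":30,"tz":15,"ax":0,"ay":0,"az":0.12},{"grip":0,"tx":36,"ty":30,"tz":15,"ax":0,"ay":0,"az":0.12},{"grip":0,"tx":36,"ty":30,"tz":15,"ax":0,"ay":0,"az":0.12},{"grip":0,"tx":36,"ty":30,"tz":15,"ax":0,"ay":0,"az":0.12},{"grip":0,"tx":36,"ty":30,"tz":15,"ax":0,"ay":0,"az":0.12},{"grip":0,"tx":36,"ty":30,"tz":15,"ax":0,"ay":0,"az":0.12},{"grip":0,"tx":36,"ty":30,"tz":15,"ax":0,"ay":0,"az":0.12}]' 30
```

```text
time: 0.9
position: [0.4496, -0.3883, 0.3626]
ee_rot: [-3.141, -0.0, 1.215]
contact_force: [0.3, -1.3, -0.2]
opening: 0.0851
gripper_force: 0.0
```

```bash
python3 -m inch '[{"grip":0,"tx":6,"ty":48,"tz":0,"ax":0,"ay":0,"az":0},{"grip":0,"tx":6,"ty":48,"tz":0,"ax":0,"ay":0,"az":0},{"grip":0,"tx":6,"ty":48,"tz":0,"ax":0,"ay":0,"az":0},{"grip":0,"tx":6,"ty":48,"tz":0,"ax":0,"ay":0,"az":0},{"grip":0,"tx":6,"ty":48,"tz":0,"ax":0,"ay":0,"az":0},{"grip":0,"tx":6,"ty":48,"tz":0,"ax":0,"ay":0,"az":0},{"grip":0,"tx":6,"ty":48,"tz":0,"ax":0,"ay":0,"az":0},{"grip":0,"tx":6,"ty":48,"tz":0,"ax":0,"ay":0,"az":0}]' | head -3
python3 -m inch '[{"grip":0,"tx":0,"ty":45,"tz":0,"ax":0,"ay":0,"az":0},{"grip":0,"tx":0,"ty":45,"tz":0,"ax":0,"ay":0,"az":0},{"grip":0,"tx":0,"ty":45,"tz":0,"ax":0,"ay":0,"az":0},{"grip":0,"tx":0,"ty":30,"tz":0,"ax":0,"ay":0,"az":0},{"grip":0,"tx":0,"ty":0,"tz":0,"ax":0,"ay":0,"az":0},{"grip":0,"tx":0,"ty":0,"tz":0,"ax":0,"ay":0,"az":0},{"grip":0,"tx":0,"ty":0,"tz":0,"ax":0,"ay":0,"az":0},{"grip":0,"tx":0,"ty":0,"tz":0,"ax":0,"ay":0,"az":0}]'
python3 - <<'E'
from h import *
C=cam("wrist");im=arm.get_image("wrist");cv2.imwrite("pics/w1.png",im)
print(proj("wrist",[[.519,.207,.254],[.484,.1046,.228],[.627,-.0355,.23]],C),arm.read_state()["joints"])
E
```

```text
time: 1.7
position: [0.4963, -0.0041, 0.3621]
ee_rot: [-3.141, 0.0, 1.209]
time: 2.5
position: [0.4971, 0.1573, 0.3621]
ee_rot: [3.141, 0.001, 1.206]
contact_force: [0.7, -0.6, -0.4]
opening: 0.0855
gripper_force: 0.0
[[317.24004388 166.13884973]
 [321.69752652 299.03739994]
 [532.19855693 384.59616713]] [ 0.00513945  0.34728453 -0.50756347  1.58104093  0.17534594  1.25919348
 -0.89507539]
```

View pics/w1.png

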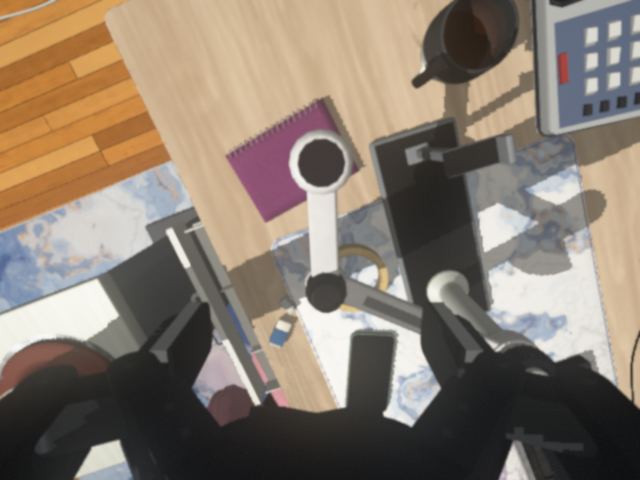

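The wrist view shows the camera top at (322,159) and the elbow cap at (326,292). That is about 3–4 mm from the top view's estimate.

Run:
```python
from h import *
print(ray("wrist",[(322,159)],.254),ray("wrist",[(326,292)],.228))
```

```text
[[0.52355941 0.21046141 0.254     ]] [[0.4894829  0.10943735 0.228     ]]
```

```bash
python3 -m inch '[{"grip":0,"tx":12,"ty":26,"tz":0,"ax":0,"ay":0,"az":0.03},{"grip":0,"tx":12,"ty":26,"tz":0,"ax":0,"ay":0,"az":0},{"grip":0,"tx":0,"ty":0,"tz":-25,"ax":0,"ay":0,"az":0},{"grip":0,"tx":0,"ty":0,"tz":-25,"ax":0,"ay":0,"az":0},{"grip":0,"tx":0,"ty":0,"tz":-25,"ax":0,"ay":0,"az":0},{"grip":0,"tx":0,"ty":0,"tz":-25,"ax":0,"ay":0,"az":0},{"grip":0,"tx":0,"ty":0,"tz":-22,"ax":0,"ay":0,"az":0},{"grip":0,"tx":0,"ty":0,"tz":0,"ax":0,"ay":0,"az":0}]'
python3 -m inch '[{"grip":0.3,"tx":0,"ty":0,"tz":0,"ax":0,"ay":0,"az":0},{"grip":0.5,"tx":0,"ty":0,"tz":0,"ax":0,"ay":0,"az":0},{"grip":0.7,"tx":0,"ty":0,"tz":0,"ax":0,"ay":0,"az":0},{"grip":0.7,"tx":0,"ty":0,"tz":0,"ax":0,"ay":0,"az":0},{"grip":0.7,"tx":0,"ty":0,"tz":0,"ax":0,"ay":0,"az":0},{"grip":0.7,"tx":0,"ty":0,"tz":0,"ax":0,"ay":0,"az":0},{"grip":0.7,"tx":0,"ty":0,"tz":0,"ax":0,"ay":0,"az":0},{"grip":0.7,"tx":0,"ty":0,"tz":0,"ax":0,"ay":0,"az":0}]' 25
python3 - <<'E'
from h import *
E=np.array([486.5,107]);p=arm.read_state()["position"][:2]*1000
r=p-E;R=np.hypot(*r);a0=np.arctan2(r[1],r[0]);print(R,np.degrees(a0))
P=[E+110*np.array([np.cos(t),np.sin(t)]) for t in a0-0.14*np.arange(17)]
print(np.round(np.diff(P,axis=0)).astype(int).tolist())
E
```

```text
time: 3.35
position: [0.5194, 0.2088, 0.2373]
ee_rot: [-3.137, 0.005, 1.238]
contact_force: [0.6, -0.5, -1.1]
opening: 0.0852
gripper_force: 0.0
time: 4.15
position: [0.5215, 0.2116, 0.2418]
ee_rot: [3.139, -0.002, 1.239]
contact_force: [0.7, -0.7, 5.7]
opening: 0.0427
gripper_force: 25.2
110.27449553734665 71.52080807812757
[[14, -6], [13, -8], [12, -10], [11, -11], [9, -13], [7, -14], [5, -15], [3, -15], [1, -15], [-1, -15], [-3, -15], [-5, -14], [-7, -13], [-9, -12], [-11, -11], [-12, -9]]
```

```bash
python3 -m inch '[{"grip":0.7,"tx":14,"ty":-6,"tz":0,"ax":0,"ay":0,"az":-0.14},{"grip":0.7,"tx":13,"ty":-8,"tz":0,"ax":0,"ay":0,"az":-0.14},{"grip":0.7,"tx":12,"ty":-10,"tz":0,"ax":0,"ay":0,"az":-0.14},{"grip":0.7,"tx":11,"ty":-11,"tz":0,"ax":0,"ay":0,"az":-0.14},{"grip":0.7,"tx":9,"ty":-13,"tz":0,"ax":0,"ay":0,"az":-0.14},{"grip":0.7,"tx":7,"ty":-14,"tz":0,"ax":0,"ay":0,"az":-0.14},{"grip":0.7,"tx":5,"ty":-15,"tz":0,"ax":0,"ay":0,"az":-0.14},{"grip":0.7,"tx":3,"ty":-15,"tz":0,"ax":0,"ay":0,"az":-0.14}]'
```

```text
time: 4.95
position: [0.5967, 0.1202, 0.242]
ee_rot: [-3.14, -0.006, 0.116]
contact_force: [0.6, 2.5, 4.2]
opening: 0.0429
gripper_force: 25.1
```

```bash
python3 -m inch '[{"grip":0.7,"tx":1,"ty":-15,"tz":0,"ax":0,"ay":0,"az":-0.14},{"grip":0.7,"tx":-1,"ty":-15,"tz":0,"ax":0,"ay":0,"az":-0.14},{"grip":0.7,"tx":-3,"ty":-15,"tz":0,"ax":0,"ay":0,"az":-0.14},{"grip":0.7,"tx":-5,"ty":-14,"tz":0,"ax":0,"ay":0,"az":-0.14},{"grip":0.7,"tx":-7,"ty":-13,"tz":0,"ax":0,"ay":0,"az":-0.14},{"grip":0.7,"tx":-7,"ty":-10,"tz":0,"ax":0,"ay":0,"az":-0.12},{"grip":0.7,"tx":-3,"ty":-3,"tz":0,"ax":0,"ay":0,"az":0},{"grip":0.7,"tx":0,"ty":0,"tz":0,"ax":0,"ay":0,"az":0}]'
```

```text
time: 5.75
position: [0.5714, 0.0334, 0.242]
ee_rot: [-3.138, -0.005, -0.701]
contact_force: [1.9, -1.5, 6.8]
opening: 0.043
gripper_force: 25.3
```

```bash
python3 -m inch '[{"grip":0.7,"tx":-2,"ty":-2,"tz":0,"ax":0,"ay":0,"az":-0.03},{"grip":0.7,"tx":-2,"ty":-2,"tz":0,"ax":0,"ay":0,"az":-0.03},{"grip":0.7,"tx":-1,"ty":-1,"tz":0,"ax":0,"ay":0,"az":0},{"grip":0.7,"tx":-1,"ty":-1,"tz":0,"ax":0,"ay":0,"az":0},{"grip":0.7,"tx":0,"ty":0,"tz":0,"ax":0,"ay":0,"az":0},{"grip":0.7,"tx":0,"ty":0,"tz":0,"ax":0,"ay":0,"az":0},{"grip":0.7,"tx":0,"ty":0,"tz":0,"ax":0,"ay":0,"az":0},{"grip":0.7,"tx":0,"ty":0,"tz":0,"ax":0,"ay":0,"az":0}]'
```

```text
time: 6.55
position: [0.5666, 0.028, 0.242]
ee_rot: [-3.137, -0.006, -0.759]
contact_force: [3.2, -2.0, 5.2]
opening: 0.0427
gripper_force: 25.3
```

```bash
python3 -m inch '[{"grip":0.7,"tx":-2,"ty":-2,"tz":0,"ax":0,"ay":0,"az":0},{"grip":0.7,"tx":-1,"ty":-1,"tz":0,"ax":0,"ay":0,"az":0},{"grip":0.7,"tx":0,"ty":0,"tz":0,"ax":0,"ay":0,"az":0},{"grip":0.7,"tx":0,"ty":0,"tz":0,"ax":0,"ay":0,"az":0},{"grip":0.7,"tx":0,"ty":0,"tz":0,"ax":0,"ay":0,"az":0},{"grip":0.7,"tx":0,"ty":0,"tz":0,"ax":0,"ay":0,"az":0},{"grip":0.7,"tx":0,"ty":0,"tz":0,"ax":0,"ay":0,"az":0},{"grip":0.7,"tx":0,"ty":0,"tz":0,"ax":0,"ay":0,"az":0}]'
```

```text
time: 7.35
position: [0.5639, 0.0252, 0.242]
ee_rot: [-3.136, -0.006, -0.76]
contact_force: [4.3, 0.5, 6.0]
opening: 0.0425
gripper_force: 25.3
```

```bash
python3 -m inch '[{"grip":0.7,"tx":-1,"ty":-1,"tz":0,"ax":0,"ay":0,"az":0},{"grip":0.7,"tx":-1,"ty":-1,"tz":0,"ax":0,"ay":0,"az":0},{"grip":0.7,"tx":0,"ty":0,"tz":0,"ax":0,"ay":0,"az":0},{"grip":0.7,"tx":0,"ty":0,"tz":0,"ax":0,"ay":0,"az":0},{"grip":0.7,"tx":0,"ty":0,"tz":0,"ax":0,"ay":0,"az":0},{"grip":0.7,"tx":0,"ty":0,"tz":0,"ax":0,"ay":0,"az":0},{"grip":0.7,"tx":0,"ty":0,"tz":0,"ax":0,"ay":0,"az":0},{"grip":0.7,"tx":0,"ty":0,"tz":0,"ax":0,"ay":0,"az":0}]'
```

```text
time: 8.15
position: [0.5629, 0.024, 0.2421]
ee_rot: [-3.134, -0.007, -0.758]
contact_force: [6.6, 0.2, 4.3]
opening: 0.0429
gripper_force: 25.2
```

```bash
python3 -m inch '[{"grip":0.7,"tx":-2,"ty":-2,"tz":0,"ax":0,"ay":0,"az":0},{"grip":0.7,"tx":0,"ty":0,"tz":0,"ax":0,"ay":0,"az":0},{"grip":0.7,"tx":0,"ty":0,"tz":0,"ax":0,"ay":0,"az":0},{"grip":0.7,"tx":0,"ty":0,"tz":0,"ax":0,"ay":0,"az":0},{"grip":0.7,"tx":0,"ty":0,"tz":0,"ax":0,"ay":0,"az":0},{"grip":0.7,"tx":0,"ty":0,"tz":0,"ax":0,"ay":0,"az":0},{"grip":0.7,"tx":0,"ty":0,"tz":0,"ax":0,"ay":0,"az":0},{"grip":0.7,"tx":0,"ty":0,"tz":0,"ax":0,"ay":0,"az":0}]'
```

```text
time: 8.95
position: [0.5619, 0.0232, 0.242]
ee_rot: [-3.132, -0.008, -0.755]
contact_force: [8.6, 1.7, 1.7]
opening: 0.0432
gripper_force: 25.5
```

```bash
python3 -m inch '[{"grip":0.2,"tx":0,"ty":0,"tz":0,"ax":0,"ay":0,"az":0},{"grip":0,"tx":0,"ty":0,"tz":0,"ax":0,"ay":0,"az":0},{"grip":0,"tx":1,"ty":1,"tz":0,"ax":0,"ay":0,"az":0},{"grip":0,"tx":1,"ty":1,"tz":0,"ax":0,"ay":0,"az":0},{"grip":0,"tx":0,"ty":0,"tz":25,"ax":0,"ay":0,"az":0},{"grip":0,"tx":0,"ty":0,"tz":30,"ax":0,"ay":0,"az":0},{"grip":0,"tx":0,"ty":0,"tz":30,"ax":0,"ay":0,"az":0},{"grip":0,"tx":0,"ty":0,"tz":30,"ax":0,"ay":0,"az":0}]'
python3 -m inch '[{"grip":0.4,"tx":0,"ty":-15,"tz":0,"ax":0,"ay":0,"az":0.13},{"grip":0.4,"tx":0,"ty":-15,"tz":0,"ax":0,"ay":0,"az":0.13},{"grip":0.4,"tx":0,"ty":-15,"tz":0,"ax":0,"ay":0,"az":0.13},{"grip":0.4,"tx":0,"ty":-15,"tz":0,"ax":0,"ay":0,"az":0.13},{"grip":0.4,"tx":0,"ty":-15,"tz":0,"ax":0,"ay":0,"az":0.13},{"grip":0.4,"tx":0,"ty":0,"tz":0,"ax":0,"ay":0,"az":0.13},{"grip":0.4,"tx":0,"ty":0,"tz":0,"ax":0,"ay":0,"az":0.13},{"grip":0.4,"tx":0,"ty":0,"tz":0,"ax":0,"ay":0,"az":0.13}]'
python3 - <<'E'
from h import *
C=cam("wrist");im=arm.get_image("wrist");cv2.imwrite("pics/w2.png",im)
print(proj("wrist",[[.627,-.0355,.23],[.579,-.0495,.236],[.562,.026,.254]],C),arm.read_state()["joints"][6])
E
```

```text
time: 9.75
position: [0.5582, 0.0232, 0.3562]
ee_rot: [3.141, 0.001, -0.76]
contact_force: [-0.0, -0.4, -0.2]
opening: 0.0854
gripper_force: 0.0
time: 10.55
position: [0.5583, -0.0519, 0.3549]
ee_rot: [-3.141, 0.001, 0.285]
contact_force: [-0.1, 0.1, 0.1]
opening: 0.0513
gripper_force: 0.0
[[317.79975159 143.87844424]
 [317.72696484 215.92238278]
 [202.44265841 214.00796325]] -1.2809535554845295
```

View pics/w2.png

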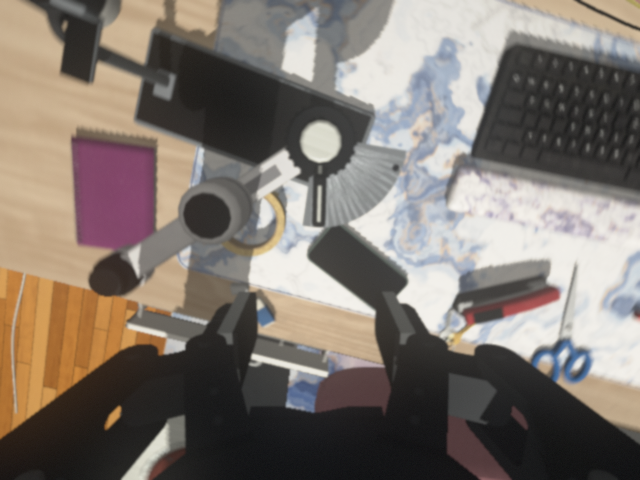

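The camera arm is now folded over the lower arm. The cap is at (321,142), the lever runs from (320,165) to (319,227), the camera is at (206,214) and the elbow at (115,274).

Run:
```python
from h import *
W=cam("wrist")
c,e,k=[ray("wrist",[p],z,W)[0] for p,z in(((321,142),.23),((115,274),.228),((206,214),.254))]
l=ray("wrist",[(320,180),(319,224)],.236,W)
a=lambda v:np.degrees(np.arctan2(v[1],v[0]))
print(c,e,k,l);print(a(e-c),a(k-c),a(k-e),a(l[1]-l[0]),a(l[1]-c))
im=arm.get_image("top");g=cv2.cvtColor(im,6)
cv2.imwrite("pics/top1.png",cv2.resize(im[180:300,220:380],None,fx=4.5,fy=4.5,interpolation=2))
```

```text
[ 0.62881327 -0.03704657  0.23      ] [0.48868908 0.08826146 0.228     ] [0.56243728 0.02375743 0.254     ] [[ 0.60405056 -0.04365151  0.236     ]
 [ 0.57355057 -0.05201123  0.236     ]]
138.19487761192704 137.50862602976935 -41.17463538206163 -164.67228533219523 -164.8481791618413
```

```bash
python3 -m inch '[{"grip":0.4,"tx":21,"ty":3,"tz":0,"ax":0,"ay":0,"az":-0.02},{"grip":0.4,"tx":0,"ty":0,"tz":-25,"ax":0,"ay":0,"az":0},{"grip":0.4,"tx":0,"ty":0,"tz":-25,"ax":0,"ay":0,"az":0},{"grip":0.4,"tx":0,"ty":0,"tz":-25,"ax":0,"ay":0,"az":0},{"grip":0.4,"tx":0,"ty":0,"tz":-25,"ax":0,"ay":0,"az":0},{"grip":0.4,"tx":0,"ty":0,"tz":-20,"ax":0,"ay":0,"az":0},{"grip":0.4,"tx":0,"ty":0,"tz":-13,"ax":0,"ay":0,"az":0},{"grip":0.4,"tx":0,"ty":0,"tz":0,"ax":0,"ay":0,"az":0}]'
python3 -m inch '[{"grip":0.6,"tx":0,"ty":0,"tz":0,"ax":0,"ay":0,"az":0},{"grip":0.8,"tx":0,"ty":0,"tz":0,"ax":0,"ay":0,"az":0},{"grip":1,"tx":0,"ty":0,"tz":0,"ax":0,"ay":0,"az":0},{"grip":1,"tx":0,"ty":0,"tz":0,"ax":0,"ay":0,"az":0},{"grip":1,"tx":0,"ty":0,"tz":0,"ax":0,"ay":0,"az":0},{"grip":1,"tx":0,"ty":0,"tz":0,"ax":0,"ay":0,"az":0},{"grip":1,"tx":0,"ty":0,"tz":0,"ax":0,"ay":0,"az":0},{"grip":1,"tx":0,"ty":0,"tz":0,"ax":0,"ay":0,"az":0}]' 40
python3 - <<'E'
from h import *
s=arm.read_state();E=np.array([628,-36.2]);p=s["position"][:2]*1000
r=p-E;R=np.hypot(*r);a0=np.arctan2(r[1],r[0]);print(R,np.degrees(a0)%360,s["ee_rot"])
P=[E+R*np.array([np.cos(t),np.sin(t)]) for t in a0+0.1*np.arange(15)]
print(np.round(np.diff(P,axis=0),1).tolist())
E
```

```text
time: 11.45
position: [0.5781, -0.0487, 0.22]
ee_rot: [-3.14, 0.005, 0.258]
contact_force: [0.2, 0.1, -0.3]
opening: 0.0512
gripper_force: 0.0
time: 12.25
position: [0.5801, -0.0483, 0.2234]
ee_rot: [-3.142, -0.002, 0.26]
contact_force: [-1.6, 0.5, 5.5]
opening: 0.0094
gripper_force: 43.0
49.36911301698611 194.23621750552226 [-3.14157078e+00 -1.84147763e-03  2.60231960e-01]
[[1.5, -4.7], [1.9, -4.5], [2.4, -4.3], [2.8, -4.1], [3.2, -3.8], [3.5, -3.4], [3.9, -3.1], [4.1, -2.7], [4.4, -2.2], [4.6, -1.8], [4.8, -1.3], [4.9, -0.8], [4.9, -0.4], [4.9, 0.1]]
```

```bash
python3 -m inch '[{"grip":1,"tx":1.5,"ty":-4.7,"tz":0,"ax":0,"ay":0,"az":0.1},{"grip":1,"tx":2,"ty":-4.5,"tz":0,"ax":0,"ay":0,"az":0.1},{"grip":1,"tx":2.4,"ty":-4.3,"tz":0,"ax":0,"ay":0,"az":0.1},{"grip":1,"tx":2.8,"ty":-4,"tz":0,"ax":0,"ay":0,"az":0.1},{"grip":1,"tx":3.2,"ty":-3.8,"tz":0,"ax":0,"ay":0,"az":0.1},{"grip":1,"tx":3.5,"ty":-3.4,"tz":0,"ax":0,"ay":0,"az":0.1},{"grip":1,"tx":3.9,"ty":-3,"tz":0,"ax":0,"ay":0,"az":0.1},{"grip":1,"tx":4.1,"ty":-2.7,"tz":0,"ax":0,"ay":0,"az":0.1}]'
python3 -m inch '[{"grip":1,"tx":4.4,"ty":-2.2,"tz":0,"ax":0,"ay":0,"az":0.1},{"grip":1,"tx":4.6,"ty":-1.8,"tz":0,"ax":0,"ay":0,"az":0.1},{"grip":1,"tx":4.8,"ty":-1.3,"tz":0,"ax":0,"ay":0,"az":0.1},{"grip":1,"tx":4.9,"ty":-0.8,"tz":0,"ax":0,"ay":0,"az":0.1},{"grip":1,"tx":2,"ty":-0.2,"tz":0,"ax":0,"ay":0,"az":0.03},{"grip":1,"tx":0,"ty":0,"tz":0,"ax":0,"ay":0,"az":0},{"grip":1,"tx":0,"ty":0,"tz":0,"ax":0,"ay":0,"az":0},{"grip":1,"tx":0,"ty":0,"tz":0,"ax":0,"ay":0,"az":0}]'
python3 - <<'E'
from h import *
s=arm.read_state();r=s["position"][:2]*1000-[628,-36.2];print(np.hypot(*r),np.degrees(np.arctan2(r[1],r[0]))%360,s["ft_torque"])
E
```

```text
time: 13.05
position: [0.604, -0.0789, 0.2235]
ee_rot: [3.14, -0.002, 1.063]
contact_force: [-0.8, 1.9, 4.4]
opening: 0.0092
gripper_force: 43.0
time: 13.85
position: [0.6245, -0.0852, 0.2235]
ee_rot: [3.139, -0.001, 1.49]
contact_force: [-0.4, 1.6, 5.5]
opening: 0.009
gripper_force: 43.1
49.07749833081295 265.91587926549187 [0.28757333 0.17609213 0.19462526]
```

```bash
python3 -m inch '[{"grip":1,"tx":1.5,"ty":0,"tz":0,"ax":0,"ay":0,"az":0.03},{"grip":1,"tx":1.5,"ty":0,"tz":0,"ax":0,"ay":0,"az":0.03},{"grip":1,"tx":1,"ty":0,"tz":0,"ax":0,"ay":0,"az":0.02},{"grip":1,"tx":0,"ty":0,"tz":0,"ax":0,"ay":0,"az":0},{"grip":1,"tx":0,"ty":0,"tz":0,"ax":0,"ay":0,"az":0},{"grip":1,"tx":0,"ty":0,"tz":0,"ax":0,"ay":0,"az":0},{"grip":1,"tx":0,"ty":0,"tz":0,"ax":0,"ay":0,"az":0},{"grip":1,"tx":0,"ty":0,"tz":0,"ax":0,"ay":0,"az":0}]'
python3 - <<'E'
from h import *
s=arm.read_state();r=s["position"][:2]*1000-[628,-36.2];print(np.hypot(*r),np.degrees(np.arctan2(r[1],r[0]))%360,s["ft_torque"])
E
```

```text
time: 14.65
position: [0.6264, -0.0853, 0.2234]
ee_rot: [-3.139, -0.001, 1.564]
contact_force: [-5.0, 0.8, 7.6]
opening: 0.0091
gripper_force: 51.3
49.12760777356762 268.1378589694467 [ 0.34899802  1.05054335 -0.97076418]
```

```bash
python3 -m inch '[{"grip":0.4,"tx":0,"ty":0,"tz":0,"ax":0,"ay":0,"az":0},{"grip":0.4,"tx":0,"ty":0,"tz":0,"ax":0,"ay":0,"az":0},{"grip":0.4,"tx":0,"ty":0,"tz":0,"ax":0,"ay":0,"az":0},{"grip":0.3,"tx":0,"ty":0,"tz":22,"ax":0,"ay":0,"az":0},{"grip":0.3,"tx":0,"ty":0,"tz":22,"ax":0,"ay":0,"az":0},{"grip":0.3,"tx":0,"ty":0,"tz":22,"ax":0,"ay":0,"az":0},{"grip":0.3,"tx":0,"ty":0,"tz":22,"ax":0,"ay":0,"az":0},{"grip":0.3,"tx":0,"ty":0,"tz":22,"ax":0,"ay":0,"az":0}]'
python3 -m inch '[{"grip":0.3,"tx":-16,"ty":22,"tz":0,"ax":0,"ay":0,"az":0.12},{"grip":0.3,"tx":-16,"ty":22,"tz":0,"ax":0,"ay":0,"az":0.12},{"grip":0.3,"tx":-16,"ty":22,"tz":0,"ax":0,"ay":0,"az":0.12},{"grip":0.3,"tx":-16,"ty":22,"tz":0,"ax":0,"ay":0,"az":0.12},{"grip":0.3,"tx":-16,"ty":22,"tz":0,"ax":0,"ay":0,"az":0.12},{"grip":0.3,"tx":-16,"ty":22,"tz":0,"ax":0,"ay":0,"az":0.12},{"grip":0.3,"tx":-12,"ty":16,"tz":0,"ax":0,"ay":0,"az":0.11},{"grip":0.3,"tx":0,"ty":0,"tz":0,"ax":0,"ay":0,"az":0}]'
python3 - <<'E'
from h import *
C=cam("wrist");im=arm.get_image("wrist");cv2.imwrite("pics/w3.png",im)
print(proj("wrist",[[.5185,.0634,.213],[.562,.0235,.254],[.628,-.036,.23]],C))
E
```

```text
time: 15.45
position: [0.6278, -0.0858, 0.3327]
ee_rot: [-3.141, 0.0, 1.57]
contact_force: [0.6, 0.2, 0.0]
opening: 0.0598
gripper_force: 0.0
time: 16.25
position: [0.5182, 0.0656, 0.3327]
ee_rot: [3.141, -0.001, 2.406]
contact_force: [0.3, -0.2, -0.2]
opening: 0.0598
gripper_force: 0.0
[[314.79125409 241.76192434]
 [314.20610487 342.34225904]
 [314.74454822 424.34645329]]
```

View pics/w3.png

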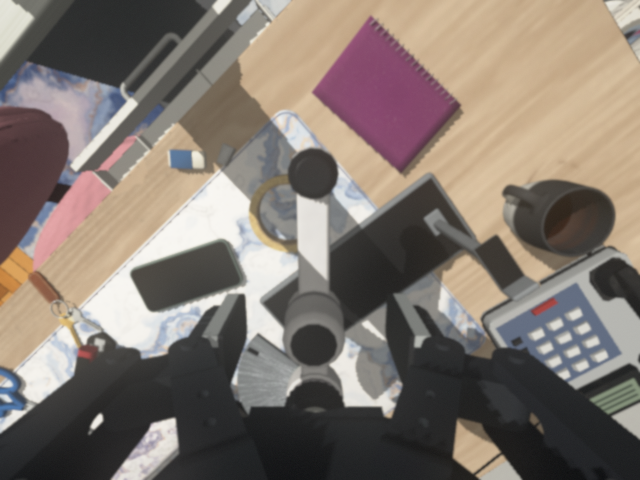

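```bash
python3 -m inch '[{"grip":0.3,"tx":0,"ty":-2,"tz":-20,"ax":0,"ay":0,"az":0},{"grip":0.3,"tx":0,"ty":0,"tz":-25,"ax":0,"ay":0,"az":0},{"grip":0.3,"tx":0,"ty":0,"tz":-25,"ax":0,"ay":0,"az":0},{"grip":0.3,"tx":0,"ty":0,"tz":-25,"ax":0,"ay":0,"az":0},{"grip":0.3,"tx":0,"ty":0,"tz":-20,"ax":0,"ay":0,"az":0},{"grip":0.3,"tx":0,"ty":0,"tz":-10,"ax":0,"ay":0,"az":0},{"grip":0.3,"tx":0,"ty":0,"tz":-6,"ax":0,"ay":0,"az":0},{"grip":0.3,"tx":0,"ty":0,"tz":-3,"ax":0,"ay":0,"az":0}]'
python3 -m inch '[{"grip":0.5,"tx":0,"ty":0,"tz":0,"ax":0,"ay":0,"az":0},{"grip":0.7,"tx":0,"ty":0,"tz":0,"ax":0,"ay":0,"az":0},{"grip":0.9,"tx":0,"ty":0,"tz":0,"ax":0,"ay":0,"az":0},{"grip":0.9,"tx":0,"ty":0,"tz":0,"ax":0,"ay":0,"az":0},{"grip":0.9,"tx":0,"ty":0,"tz":0,"ax":0,"ay":0,"az":0},{"grip":0.9,"tx":0,"ty":0,"tz":0,"ax":0,"ay":0,"az":0},{"grip":0.9,"tx":0,"ty":0,"tz":0,"ax":0,"ay":0,"az":0},{"grip":0.9,"tx":0,"ty":0,"tz":0,"ax":0,"ay":0,"az":0}]' 40
python3 - <<'E'
from h import *
s=arm.read_state();E=np.array([628,-36.2]);p=s["position"][:2]*1000
r=p-E;R=np.hypot(*r);a0=np.arctan2(r[1],r[0]);print(R,np.degrees(a0)%360)
P=[E+R*np.array([np.cos(t),np.sin(t)]) for t in a0-0.08*np.arange(13)]
print(np.round(np.diff(P,axis=0),1).tolist())
E
```

```text
time: 17.1
position: [0.5204, 0.0601, 0.1982]
ee_rot: [3.141, 0.0, 2.398]
contact_force: [-0.8, -0.2, 0.2]
opening: 0.0598
gripper_force: 0.0
time: 17.9
position: [0.5206, 0.061, 0.1992]
ee_rot: [3.14, 0.001, 2.4]
contact_force: [0.8, 0.9, 7.0]
opening: 0.0235
gripper_force: 41.2
144.81958923061563 137.84469758502166
[[8.1, 8.3], [8.7, 7.6], [9.3, 6.9], [9.8, 6.1], [10.3, 5.3], [10.7, 4.5], [11.0, 3.6], [11.3, 2.7], [11.4, 1.8], [11.5, 0.9], [11.6, -0.1], [11.5, -1.0]]
```

```bash
python3 -m inch '[{"grip":0.9,"tx":8.1,"ty":8.3,"tz":0,"ax":0,"ay":0,"az":-0.08},{"grip":0.9,"tx":8.7,"ty":7.6,"tz":0,"ax":0,"ay":0,"az":-0.08},{"grip":0.9,"tx":9.3,"ty":6.9,"tz":0,"ax":0,"ay":0,"az":-0.08},{"grip":0.9,"tx":9.8,"ty":6.1,"tz":0,"ax":0,"ay":0,"az":-0.08},{"grip":0.9,"tx":10.3,"ty":5.3,"tz":0,"ax":0,"ay":0,"az":-0.08},{"grip":0.9,"tx":10.7,"ty":4.5,"tz":0,"ax":0,"ay":0,"az":-0.08},{"grip":0.9,"tx":11,"ty":3.6,"tz":0,"ax":0,"ay":0,"az":-0.08},{"grip":0.9,"tx":11.3,"ty":2.7,"tz":0,"ax":0,"ay":0,"az":-0.08}]'
python3 -m inch '[{"grip":0.9,"tx":11.4,"ty":1.8,"tz":0,"ax":0,"ay":0,"az":-0.08},{"grip":0.9,"tx":11.5,"ty":0.9,"tz":0,"ax":0,"ay":0,"az":-0.08},{"grip":0.9,"tx":5.5,"ty":0,"tz":0,"ax":0,"ay":0,"az":-0.04},{"grip":0.9,"tx":2,"ty":0,"tz":0,"ax":0,"ay":0,"az":-0.015},{"grip":0.9,"tx":0,"ty":0,"tz":0,"ax":0,"ay":0,"az":0},{"grip":0.9,"tx":0,"ty":0,"tz":0,"ax":0,"ay":0,"az":0},{"grip":0.9,"tx":0,"ty":0,"tz":0,"ax":0,"ay":0,"az":0},{"grip":0.9,"tx":0,"ty":0,"tz":0,"ax":0,"ay":0,"az":0}]'
```

```text
time: 18.7
position: [0.5998, 0.1063, 0.1992]
ee_rot: [3.14, -0.0, 1.758]
contact_force: [0.5, -0.1, 5.2]
opening: 0.0234
gripper_force: 41.3
time: 19.5
position: [0.6304, 0.1091, 0.1993]
ee_rot: [3.139, -0.002, 1.546]
contact_force: [1.5, 0.8, 4.9]
opening: 0.0231
gripper_force: 41.1
```

```bash
python3 -m inch '[{"grip":0.9,"tx":2,"ty":-0.1,"tz":0,"ax":0,"ay":0,"az":-0.014},{"grip":0.9,"tx":2,"ty":-0.1,"tz":0,"ax":0,"ay":0,"az":-0.014},{"grip":0.9,"tx":2,"ty":-0.1,"tz":0,"ax":0,"ay":0,"az":-0.014},{"grip":0.9,"tx":1,"ty":0,"tz":0,"ax":0,"ay":0,"az":0},{"grip":0.9,"tx":0,"ty":0,"tz":0,"ax":0,"ay":0,"az":0},{"grip":0.9,"tx":0,"ty":0,"tz":0,"ax":0,"ay":0,"az":0},{"grip":0.9,"tx":0,"ty":0,"tz":0,"ax":0,"ay":0,"az":0},{"grip":0.9,"tx":0,"ty":0,"tz":0,"ax":0,"ay":0,"az":0}]'
```

```text
time: 20.3
position: [0.6368, 0.1089, 0.1993]
ee_rot: [3.14, -0.002, 1.503]
contact_force: [0.5, 1.3, 4.8]
opening: 0.0233
gripper_force: 41.1
```

```bash
python3 -m inch '[{"grip":0.9,"tx":1,"ty":0,"tz":0,"ax":0,"ay":0,"az":0},{"grip":0.9,"tx":1,"ty":0,"tz":0,"ax":0,"ay":0,"az":0},{"grip":0.9,"tx":0,"ty":0,"tz":0,"ax":0,"ay":0,"az":0},{"grip":0.9,"tx":0,"ty":0,"tz":0,"ax":0,"ay":0,"az":0},{"grip":0.9,"tx":0,"ty":0,"tz":0,"ax":0,"ay":0,"az":0},{"grip":0.9,"tx":0,"ty":0,"tz":0,"ax":0,"ay":0,"az":0},{"grip":0.9,"tx":0,"ty":0,"tz":0,"ax":0,"ay":0,"az":0},{"grip":0.9,"tx":0,"ty":0,"tz":0,"ax":0,"ay":0,"az":0}]'
```

```text
time: 21.1
position: [0.6378, 0.1088, 0.1992]
ee_rot: [-3.141, -0.002, 1.502]
contact_force: [-1.6, 1.3, 6.9]
opening: 0.0229
gripper_force: 41.1
```

```bash
python3 -m inch '[{"grip":0.9,"tx":2,"ty":0,"tz":0,"ax":0,"ay":0,"az":0},{"grip":0.9,"tx":1,"ty":0,"tz":0,"ax":0,"ay":0,"az":0},{"grip":0.9,"tx":0,"ty":0,"tz":0,"ax":0,"ay":0,"az":0},{"grip":0.9,"tx":0,"ty":0,"tz":0,"ax":0,"ay":0,"az":0},{"grip":0.9,"tx":0,"ty":0,"tz":0,"ax":0,"ay":0,"az":0},{"grip":0.9,"tx":0,"ty":0,"tz":0,"ax":0,"ay":0,"az":0},{"grip":0.9,"tx":0,"ty":0,"tz":0,"ax":0,"ay":0,"az":0},{"grip":0.9,"tx":0,"ty":0,"tz":0,"ax":0,"ay":0,"az":0}]'
```

```text
time: 21.9
position: [0.6386, 0.1088, 0.1992]
ee_rot: [-3.136, -0.001, 1.501]
contact_force: [-5.3, 1.3, 9.1]
opening: 0.0234
gripper_force: 41.5
```

```bash
python3 -m inch '[{"grip":0.5,"tx":0,"ty":0,"tz":0,"ax":0,"ay":0,"az":0},{"grip":0.3,"tx":0,"ty":0,"tz":0,"ax":0,"ay":0,"az":0},{"grip":0.3,"tx":-3,"ty":0,"tz":0,"ax":0,"ay":0,"az":0},{"grip":0.3,"tx":0,"ty":0,"tz":25,"ax":0,"ay":0,"az":0},{"grip":0.3,"tx":0,"ty":0,"tz":30,"ax":0,"ay":0,"az":0},{"grip":0.3,"tx":0,"ty":0,"tz":30,"ax":0,"ay":0,"az":0},{"grip":0.3,"tx":0,"ty":0,"tz":30,"ax":0,"ay":0,"az":0},{"grip":0.3,"tx":0,"ty":0,"tz":20,"ax":0,"ay":0,"az":0}]'
python3 -m inch '[{"grip":0.4,"tx":-2,"ty":-32,"tz":0,"ax":0,"ay":0,"az":0.01},{"grip":0.4,"tx":-2,"ty":-32,"tz":0,"ax":0,"ay":0,"az":0.01},{"grip":0.4,"tx":-2,"ty":-32,"tz":0,"ax":0,"ay":0,"az":0.01},{"grip":0.4,"tx":-2,"ty":-32,"tz":0,"ax":0,"ay":0,"az":0.01},{"grip":0.4,"tx":-2,"ty":-32,"tz":0,"ax":0,"ay":0,"az":0.01},{"grip":0.4,"tx":-2,"ty":-32,"tz":0,"ax":0,"ay":0,"az":0.01},{"grip":0.4,"tx":0,"ty":0,"tz":0,"ax":0,"ay":0,"az":0},{"grip":0.4,"tx":0,"ty":0,"tz":0,"ax":0,"ay":0,"az":0}]'
python3 - <<'E'
from h import *
im=arm.get_image("wrist");cv2.imwrite("pics/w4.png",im)
E
```

```text
time: 22.7
position: [0.6386, 0.1078, 0.3352]
ee_rot: [3.14, -0.0, 1.502]
contact_force: [0.3, 0.1, -0.3]
opening: 0.0595
gripper_force: 0.0
time: 23.5
position: [0.6259, -0.0852, 0.3325]
ee_rot: [-3.14, -0.0, 1.56]
contact_force: [0.5, 0.5, 0.7]
opening: 0.0514
gripper_force: 0.0
```

View pics/w4.png

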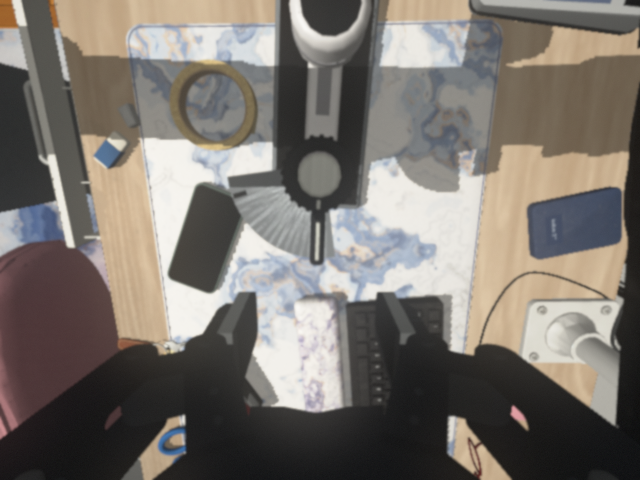

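The folded arm is over the foot, with the cap at (320,174). The lever is at the open mark, tip at (317,262), centred under the gripper.

```bash
python3 -m inch '[{"grip":0.4,"tx":1,"ty":0,"tz":-20,"ax":0,"ay":0,"az":0},{"grip":0.4,"tx":0,"ty":0,"tz":-25,"ax":0,"ay":0,"az":0},{"grip":0.4,"tx":0,"ty":0,"tz":-25,"ax":0,"ay":0,"az":0},{"grip":0.4,"tx":0,"ty":0,"tz":-20,"ax":0,"ay":0,"az":0},{"grip":0.4,"tx":0,"ty":0,"tz":-12,"ax":0,"ay":0,"az":0},{"grip":0.4,"tx":0,"ty":0,"tz":-8,"ax":0,"ay":0,"az":0},{"grip":0.4,"tx":0,"ty":0,"tz":0,"ax":0,"ay":0,"az":0},{"grip":0.4,"tx":0,"ty":0,"tz":0,"ax":0,"ay":0,"az":0}]'
python3 -m inch '[{"grip":0.6,"tx":0,"ty":0,"tz":0,"ax":0,"ay":0,"az":0},{"grip":0.8,"tx":0,"ty":0,"tz":0,"ax":0,"ay":0,"az":0},{"grip":1,"tx":0,"ty":0,"tz":0,"ax":0,"ay":0,"az":0},{"grip":1,"tx":0,"ty":0,"tz":0,"ax":0,"ay":0,"az":0},{"grip":1,"tx":0,"ty":0,"tz":0,"ax":0,"ay":0,"az":0},{"grip":1,"tx":0,"ty":0,"tz":0,"ax":0,"ay":0,"az":0},{"grip":1,"tx":0,"ty":0,"tz":0,"ax":0,"ay":0,"az":0},{"grip":1,"tx":0,"ty":0,"tz":0,"ax":0,"ay":0,"az":0}]' 40
python3 - <<'E'
from h import *
s=arm.read_state();E=np.array([628,-36.2]);p=s["position"][:2]*1000
r=p-E;R=np.hypot(*r);a0=np.arctan2(r[1],r[0]);print(R,np.degrees(a0)%360,s["ee_rot"][2])
P=[E+R*np.array([np.cos(t),np.sin(t)]) for t in a0-0.1*np.arange(15)]
print(np.round(np.diff(P,axis=0),1).tolist())
E
```

```text
time: 24.35
position: [0.628, -0.0836, 0.2242]
ee_rot: [3.14, -0.0, 1.563]
contact_force: [-0.3, 0.3, 0.8]
opening: 0.0513
gripper_force: 0.0
time: 25.15
position: [0.6264, -0.0842, 0.224]
ee_rot: [-3.14, -0.0, 1.561]
contact_force: [-6.0, -0.4, 5.4]
opening: 0.0092
gripper_force: 39.4
48.01437259189054 268.10884036229504 1.5608716253973491
[[-4.8, 0.4], [-4.7, 0.9], [-4.6, 1.3], [-4.5, 1.8], [-4.3, 2.2], [-4.0, 2.6], [-3.7, 3.0], [-3.4, 3.4], [-3.0, 3.7], [-2.7, 4.0], [-2.2, 4.2], [-1.8, 4.4], [-1.4, 4.6], [-0.9, 4.7]]
```

```bash
python3 -m inch '[{"grip":1,"tx":-4.8,"ty":0.4,"tz":0,"ax":0,"ay":0,"az":-0.1},{"grip":1,"tx":-4.7,"ty":0.9,"tz":0,"ax":0,"ay":0,"az":-0.1},{"grip":1,"tx":-4.6,"ty":1.3,"tz":0,"ax":0,"ay":0,"az":-0.1},{"grip":1,"tx":-4.5,"ty":1.8,"tz":0,"ax":0,"ay":0,"az":-0.1},{"grip":1,"tx":-4.3,"ty":2.2,"tz":0,"ax":0,"ay":0,"az":-0.1},{"grip":1,"tx":-4,"ty":2.6,"tz":0,"ax":0,"ay":0,"az":-0.1},{"grip":1,"tx":-3.7,"ty":3,"tz":0,"ax":0,"ay":0,"az":-0.1},{"grip":1,"tx":-3.4,"ty":3.4,"tz":0,"ax":0,"ay":0,"az":-0.1}]'
python3 -m inch '[{"grip":1,"tx":-3,"ty":3.7,"tz":0,"ax":0,"ay":0,"az":-0.1},{"grip":1,"tx":-2.7,"ty":4,"tz":0,"ax":0,"ay":0,"az":-0.1},{"grip":1,"tx":-2.2,"ty":4.2,"tz":0,"ax":0,"ay":0,"az":-0.1},{"grip":1,"tx":-1.8,"ty":4.4,"tz":0,"ax":0,"ay":0,"az":-0.1},{"grip":1,"tx":-0.7,"ty":2.3,"tz":0,"ax":0,"ay":0,"az":-0.05},{"grip":1,"tx":0,"ty":0,"tz":0,"ax":0,"ay":0,"az":0},{"grip":1,"tx":0,"ty":0,"tz":0,"ax":0,"ay":0,"az":0},{"grip":1,"tx":0,"ty":0,"tz":0,"ax":0,"ay":0,"az":0}]'
python3 - <<'E'
from h import *
s=arm.read_state();r=s["position"][:2]*1000-[628,-36.2];print(np.hypot(*r),np.degrees(np.arctan2(r[1],r[0]))%360,s["ft_torque"])
E
```

```text
time: 25.95
position: [0.5932, -0.0691, 0.224]
ee_rot: [3.14, 0.001, 0.761]
contact_force: [-3.2, -2.0, 4.8]
opening: 0.0089
gripper_force: 39.7
time: 26.75
position: [0.582, -0.0502, 0.224]
ee_rot: [3.141, 0.002, 0.314]
contact_force: [-4.7, -0.7, 6.2]
opening: 0.0089
gripper_force: 39.9
48.06546139304371 196.95942248424853 [-0.0077656   0.94849146 -0.03664416]
```

```bash
python3 -m inch '[{"grip":1,"tx":-0.3,"ty":1,"tz":0,"ax":0,"ay":0,"az":-0.03},{"grip":1,"tx":-0.2,"ty":0.7,"tz":0,"ax":0,"ay":0,"az":-0.02},{"grip":1,"tx":0,"ty":0,"tz":0,"ax":0,"ay":0,"az":0},{"grip":1,"tx":0,"ty":0,"tz":0,"ax":0,"ay":0,"az":0},{"grip":1,"tx":0,"ty":0,"tz":0,"ax":0,"ay":0,"az":0},{"grip":1,"tx":0,"ty":0,"tz":0,"ax":0,"ay":0,"az":0},{"grip":1,"tx":0,"ty":0,"tz":0,"ax":0,"ay":0,"az":0},{"grip":1,"tx":0,"ty":0,"tz":0,"ax":0,"ay":0,"az":0}]'
python3 - <<'E'
from h import *
s=arm.read_state();r=s["position"][:2]*1000-[628,-36.2];print(np.hypot(*r),np.degrees(np.arctan2(r[1],r[0]))%360,s["ft_torque"])
E
```

```text
time: 27.55
position: [0.5814, -0.048, 0.224]
ee_rot: [-3.141, 0.002, 0.265]
contact_force: [-4.5, 0.3, 6.3]
opening: 0.0093
gripper_force: 40.0
48.065303837473536 194.2647667810421 [0.13601806 1.03750223 0.03419813]
```

That matches the initial locked reading (194.2°). Now I release, back off and verify.

```bash
python3 -m inch '[{"grip":0.6,"tx":0,"ty":0,"tz":0,"ax":0,"ay":0,"az":0},{"grip":0.4,"tx":0,"ty":0,"tz":0,"ax":0,"ay":0,"az":0},{"grip":0.4,"tx":0,"ty":0,"tz":0,"ax":0,"ay":0,"az":0},{"grip":0.4,"tx":0,"ty":0,"tz":26,"ax":0,"ay":0,"az":0},{"grip":0.4,"tx":0,"ty":0,"tz":26,"ax":0,"ay":0,"az":0},{"grip":0.4,"tx":0,"ty":0,"tz":26,"ax":0,"ay":0,"az":0},{"grip":0.4,"tx":-11,"ty":-2,"tz":26,"ax":0,"ay":0,"az":0},{"grip":0.4,"tx":-11,"ty":-2,"tz":26,"ax":0,"ay":0,"az":0}]'
python3 - <<'E'
from h import *
W=cam("wrist");im=arm.get_image("wrist");cv2.imwrite("pics/w5.png",im)
print(proj("wrist",[[.628,-.0362,.23],[.628+.061*np.cos(np.radians(195.5)),-.0362+.061*np.sin(np.radians(195.5)),.236]],W))
E
```

```text
time: 28.35
position: [0.5606, -0.0522, 0.354]
ee_rot: [3.141, -0.0, 0.263]
contact_force: [0.2, -0.7, 1.1]
opening: 0.0514
gripper_force: 0.0
[[315.66798421 146.17011326]
 [316.36256153 233.04920873]]
```

View pics/w5.png

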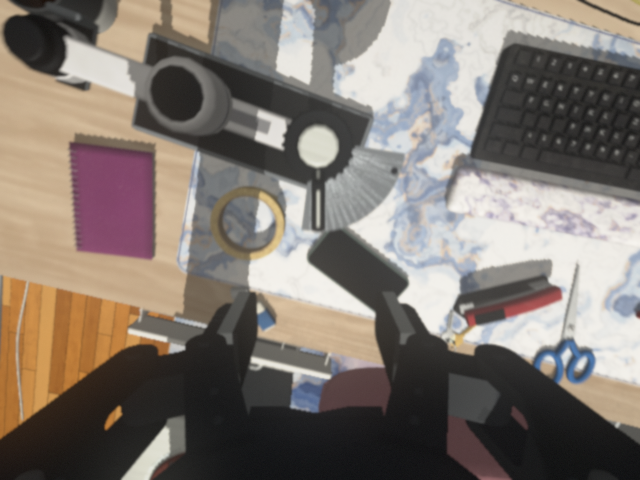

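Arm home, lever over the bar: cap (318,146), lever tip (318,231), camera (178,91), elbow (35,42). I check that the points line up and that the bystanders haven't moved before handing in.

Run:
```python
from h import *
a=lambda v:np.degrees(np.arctan2(v[1],v[0]))
W=cam("wrist");c,k,e,t=[ray("wrist",[p],z,W)[0] for p,z in(((318,146),.23),((178,91),.254),((35,42),.228),((318,231),.236))]
print(a(k-c),a(e-c),np.linalg.norm((k-c)[:2]),np.linalg.norm((e-c)[:2]),a(t-c)%360)
im=arm.get_image("top");o=cv2.imread("pics/top0.png")
cv2.imwrite("pics/top2.png",np.hstack([cv2.resize(x[160:320,185:495],(400,206),interpolation=2) for x in(o,im)]))
```

```text
84.53514336260996 85.74133318366981 0.09304732790441579 0.19771957091513284 195.0045224331213
```

View pics/top2.png

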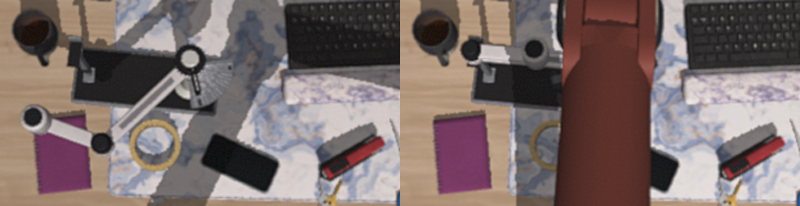

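The arm is folded (camera and elbow on one line from the cap, within error), home at 85–86° and locked at 195°. The bystanders that are visible haven't moved, so I hand in.

```bash
python3 -c "
from workcell import arm
print(arm.finish_job())"
```

```text
the job is handed in; nothing more can be done
None
```

The camera arm is folded, the lower arm is home against the lip and the collar is back at its locked mark; I handed the job in at about 28.5 s, with the notebook, phone, mug, tape roll and stapler looking unmoved in the last pictures.

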